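# Top up the gel-bottle warmer and switch it on

### The arm

A 6-joint arm with a two-finger parallel gripper is mounted at the origin on the work surface. World frame = base frame: x ahead of the robot, y to its left, z up, the work surface at z = 0. Lengths are in mm, angles in rad, forces in N, time in s.
With the tool pointing down it reaches from about 325 to 900 mm from the base axis. Payload 3.5 kg.
Tool frame: the origin (TCP) lies between the finger pads; the fingertips stand 17 mm ahead of it and the grasp point (between the pads) lies 2 mm behind it (manip.finger_overhang is the distance from the TCP to the fingertips, in mm); z points along the fingers, y is the line along which they close (so a half turn about z gives the same grasp; the last joint's range is limited). The gripper opens to 85 mm and grips with 20 to 120 N. Pads are 22 mm wide; open, the fingers measure 114 mm over their backs; the gripper's body (76 mm by 85 mm) begins 54 mm behind the grasp point. The pads swing forward as they close: fully open they stand 13 mm farther back than shut.
Start: joints at [1.006, 0.276, -0.026, 1.268, 0, 1.467], TCP at [278.481, 559.527, 248.313] pointing down, gripper open.
Joint ranges: [-3.12, 3.12], [-0.85, 1.88], [-1.08, 1.24], [-1.95, 2.15], [-1.57, 1.53], [-3.14, 3.14]. Speed limits (rad/s): [2.57, 2.57, 3.14, 3.14, 3.14, 3.14].

### API

Orientations are given as a rotation vector (axis times angle).
In Python, from bench import readout, imaging, order, manip gives the robot as it stands.
- The arm moves only by the shell command python3 -m jog 'ROWS' [FORCE]. ROWS is a JSON object of lists of equal length, an entry for each row: "claw": the opening, from -1 (shut) to 1 (fully open); "slide": the shift along the tool's x, y, z scaled (see below), a list of three; "spin": the turn about the tool's z scaled (see below). A call has 1 to 12 rows; each row is the pose to reach, as a shift and turn from the pose commanded when the call began, along the tool's axes at that moment, turning the shorter way round; what a row does not reach only later rows make up. The controller multiplies each number of a shift by 20 cm and each number of a turn by 360 degrees. A row lasts 1/10 s, in which the tool goes at most 50 mm and 8.59 degrees, less where a joint would pass 70% of its speed; a pose out of reach is approached as far as the arm can. A call with a number of a shift or a turn outside -1 to 1 is refused whole. A call with a gripper value outside its range is refused whole. The fingers move at their own pace and stop on an object; FORCE is the grip in N (left out, the last holds). Time passes only in rows, so rows that repeat a pose let the fingers close. It gives the time, the measured TCP pose, the force, the opening and the grip force at its end, in the units of the state.
- readout.observe(): the state, without advancing time (a new reading comes with each control period).
- imaging.grab_frame(name): name is "scene" or "top" or "wrist"; returns a dict with "pixels" (420x560x3 uint8, red, green, blue), "depth" (420x560 float32, mm along the optical axis (not along the pixel's ray), 0 where there is no reading), "camera_matrix" (3x3 intrinsics, pixels), "R" (3x3) and "t" (3): a world point X has camera coordinates R X + t. Camera axes: x right, y down, z forward; pixel columns grow to the right and rows downward; lengths in mm; the calibration is good to about 2 mm. A picture is of the moment at which its call begins.
- order.finish_job(): hands the job in; it is judged then, once.
The state is a dict: "clock": time; "joints": joint angles; "joint_velocities": joint speeds; "tau": joint torques, N m; "tool_pos": TCP position; "tool_rot": TCP orientation; "contact_force": force on the tool from outside, world axes, zero at the start; "moment": the same for the moment, N m; "grip_width": opening from 0.0 (shut) to 1.0 (fully open); "finger_force": force on a finger pad.
Only numpy, scipy, OpenCV 4.12 (cv2) and the standard library are available. Lean on these libraries where they do the work, as an engineer would, in place of code of your own. Each camera call takes 0.05 s, during which the arm holds its last target. There are 200 camera calls.

### The job

Fill each empty pocket of the bottle warmer with one spare bottle from the tray, setting it down upright on the pocket's floor without dropping it; leave the bottles already in the warmer in their pockets and the left-over spare standing in the tray. When the warmer is full, switch it on: pull its black knob all the way up against its spring, hold it there for about half a second, then let it go back down to rest. Do not push the other things on the table about.

Things in the scene. Friction and masses are not known exactly. Their poses are not given: they have to be found in the camera images.
- warmer: Gel-bottle warmer: a fixed white block 250 mm (its x) by 264 mm (its y) by 72 mm high, with six round pockets in two rows of three and a knob standing on the grey strip of its top along its -x edge. Four of the pockets hold bottles, two are empty; which two changes. Origin: centre of its underside; z up, x and y along its sides. Its yaw changes by up to 0.22 rad, and it may stand on either side of the robot's middle line, the tray on the other.
- tray: Low open metal tray, fixed, 285 mm (its x) by 130 mm (its y), walls 22 mm high and 4 mm thick, floor 4 mm thick. Three spare bottles stand in it, in a row along its x. Origin: centre of its underside.
- knob (a joint): How far the switch knob is pulled up out of the warmer, in m: 0 at rest, 0.016 fully out. It slides straight up against a spring (about 2.4 N to start, 9 N at the end) and goes back down by itself when let go.
- knob_grip (a point): Middle of the round black knob head, a place to grip it: the head is 38 mm across (waisted to 34 mm) and 30 mm high, on a thin stem; at rest this point is 103 mm above the work surface and the head spans 88 to 118 mm. It lies 83 mm before the centre of the nearer middle pocket. It moves with the knob.
- pocket0 (a point): Centre of the floor of pocket 0 of the warmer (nearer row from the knob, -y end): a round well 60 mm across and 62 mm deep, its floor 10 mm and its mouth 72 mm above the work surface; pockets are 84 mm apart in both directions.
- pocket1 (a point): Centre of the floor of pocket 1 of the warmer (nearer row from the knob, middle): a round well 60 mm across and 62 mm deep, its floor 10 mm and its mouth 72 mm above the work surface; pockets are 84 mm apart in both directions.
- pocket2 (a point): Centre of the floor of pocket 2 of the warmer (nearer row from the knob, +y end): a round well 60 mm across and 62 mm deep, its floor 10 mm and its mouth 72 mm above the work surface; pockets are 84 mm apart in both directions.
- pocket3 (a point): Centre of the floor of pocket 3 of the warmer (farther row from the knob, -y end): a round well 60 mm across and 62 mm deep, its floor 10 mm and its mouth 72 mm above the work surface; pockets are 84 mm apart in both directions.
- pocket4 (a point): Centre of the floor of pocket 4 of the warmer (farther row from the knob, middle): a round well 60 mm across and 62 mm deep, its floor 10 mm and its mouth 72 mm above the work surface; pockets are 84 mm apart in both directions.
- pocket5 (a point): Centre of the floor of pocket 5 of the warmer (farther row from the knob, +y end): a round well 60 mm across and 62 mm deep, its floor 10 mm and its mouth 72 mm above the work surface; pockets are 84 mm apart in both directions.
- loaded0: White bottle already standing in one of the warmer's pockets, just like the spare bottles (48 mm across, 150 mm tall). Its origin is the centre of its underside, z up its axis.
- loaded1: White bottle already standing in one of the warmer's pockets, just like the spare bottles (48 mm across, 150 mm tall). Its origin is the centre of its underside, z up its axis.
- loaded2: White bottle already standing in one of the warmer's pockets, just like the spare bottles (48 mm across, 150 mm tall). Its origin is the centre of its underside, z up its axis.
- loaded3: White bottle already standing in one of the warmer's pockets, just like the spare bottles (48 mm across, 150 mm tall). Its origin is the centre of its underside, z up its axis.
- spare0: Spare white bottle, about 0.15 to 0.31 kg, standing in the tray, about 88 mm from the next: body 48 mm across up to 92 mm, shoulder narrowing to 106 mm, then an upright cylindrical cap 28 mm across from 106 mm to the top at 150 mm. Gripped by the cap it hangs upright. Its origin is the centre of its underside, z up its axis.
- spare1: Spare white bottle, about 0.15 to 0.31 kg, standing in the tray, about 88 mm from the next: body 48 mm across up to 92 mm, shoulder narrowing to 106 mm, then an upright cylindrical cap 28 mm across from 106 mm to the top at 150 mm. Gripped by the cap it hangs upright. Its origin is the centre of its underside, z up its axis.
- spare2: Spare white bottle, about 0.15 to 0.31 kg, standing in the tray, about 88 mm from the next: body 48 mm across up to 92 mm, shoulder narrowing to 106 mm, then an upright cylindrical cap 28 mm across from 106 mm to the top at 150 mm. Gripped by the cap it hangs upright. Its origin is the centre of its underside, z up its axis.
- wipes: Bystander: yellow pack of wipes, 100 by 180 by 48 mm, lying on the robot's left, outside the work. Origin: centre of its underside.
- glovebox: Bystander: white glove box with a blue band, 120 by 230 by 65 mm, on the robot's right, outside the work. Origin: centre of its underside.
- bowl: Bystander: steel bowl, 100 mm across, 45 mm high, beyond the work. Origin: centre of its underside.

How it is judged (in metres and radians):
On the way, in this order (a step that is already met when the one before it is completed fails the run):
1. all six pockets hold an upright bottle standing on the floor, and the spares are let go (((horizontal distance between loaded0 and pocket0 below 0.015 m and z of loaded0 in the frame of pocket0 below 0.006 m) or (horizontal distance between loaded1 and pocket0 below 0.015 m and z of loaded1 in the frame of pocket0 below 0.006 m) or (horizontal distance between loaded2 and pocket0 below 0.015 m and z of loaded2 in the frame of pocket0 below 0.006 m) or (horizontal distance between loaded3 and pocket0 below 0.015 m and z of loaded3 in the frame of pocket0 below 0.006 m) or (horizontal distance between spare0 and pocket0 below 0.015 m and z of spare0 in the frame of pocket0 below 0.006 m) or (horizontal distance between spare1 and pocket0 below 0.015 m and z of spare1 in the frame of pocket0 below 0.006 m) or (horizontal distance between spare2 and pocket0 below 0.015 m and z of spare2 in the frame of pocket0 below 0.006 m)) and ((horizontal distance between loaded0 and pocket1 below 0.015 m and z of loaded0 in the frame of pocket1 below 0.006 m) or (horizontal distance between loaded1 and pocket1 below 0.015 m and z of loaded1 in the frame of pocket1 below 0.006 m) or (horizontal distance between loaded2 and pocket1 below 0.015 m and z of loaded2 in the frame of pocket1 below 0.006 m) or (horizontal distance between loaded3 and pocket1 below 0.015 m and z of loaded3 in the frame of pocket1 below 0.006 m) or (horizontal distance between spare0 and pocket1 below 0.015 m and z of spare0 in the frame of pocket1 below 0.006 m) or (horizontal distance between spare1 and pocket1 below 0.015 m and z of spare1 in the frame of pocket1 below 0.006 m) or (horizontal distance between spare2 and pocket1 below 0.015 m and z of spare2 in the frame of pocket1 below 0.006 m)) and ((horizontal distance between loaded0 and pocket2 below 0.015 m and z of loaded0 in the frame of pocket2 below 0.006 m) or (horizontal distance between loaded1 and pocket2 below 0.015 m and z of loaded1 in the frame of pocket2 below 0.006 m) or (horizontal distance between loaded2 and pocket2 below 0.015 m and z of loaded2 in the frame of pocket2 below 0.006 m) or (horizontal distance between loaded3 and pocket2 below 0.015 m and z of loaded3 in the frame of pocket2 below 0.006 m) or (horizontal distance between spare0 and pocket2 below 0.015 m and z of spare0 in the frame of pocket2 below 0.006 m) or (horizontal distance between spare1 and pocket2 below 0.015 m and z of spare1 in the frame of pocket2 below 0.006 m) or (horizontal distance between spare2 and pocket2 below 0.015 m and z of spare2 in the frame of pocket2 below 0.006 m)) and ((horizontal distance between loaded0 and pocket3 below 0.015 m and z of loaded0 in the frame of pocket3 below 0.006 m) or (horizontal distance between loaded1 and pocket3 below 0.015 m and z of loaded1 in the frame of pocket3 below 0.006 m) or (horizontal distance between loaded2 and pocket3 below 0.015 m and z of loaded2 in the frame of pocket3 below 0.006 m) or (horizontal distance between loaded3 and pocket3 below 0.015 m and z of loaded3 in the frame of pocket3 below 0.006 m) or (horizontal distance between spare0 and pocket3 below 0.015 m and z of spare0 in the frame of pocket3 below 0.006 m) or (horizontal distance between spare1 and pocket3 below 0.015 m and z of spare1 in the frame of pocket3 below 0.006 m) or (horizontal distance between spare2 and pocket3 below 0.015 m and z of spare2 in the frame of pocket3 below 0.006 m)) and ((horizontal distance between loaded0 and pocket4 below 0.015 m and z of loaded0 in the frame of pocket4 below 0.006 m) or (horizontal distance between loaded1 and pocket4 below 0.015 m and z of loaded1 in the frame of pocket4 below 0.006 m) or (horizontal distance between loaded2 and pocket4 below 0.015 m and z of loaded2 in the frame of pocket4 below 0.006 m) or (horizontal distance between loaded3 and pocket4 below 0.015 m and z of loaded3 in the frame of pocket4 below 0.006 m) or (horizontal distance between spare0 and pocket4 below 0.015 m and z of spare0 in the frame of pocket4 below 0.006 m) or (horizontal distance between spare1 and pocket4 below 0.015 m and z of spare1 in the frame of pocket4 below 0.006 m) or (horizontal distance between spare2 and pocket4 below 0.015 m and z of spare2 in the frame of pocket4 below 0.006 m)) and ((horizontal distance between loaded0 and pocket5 below 0.015 m and z of loaded0 in the frame of pocket5 below 0.006 m) or (horizontal distance between loaded1 and pocket5 below 0.015 m and z of loaded1 in the frame of pocket5 below 0.006 m) or (horizontal distance between loaded2 and pocket5 below 0.015 m and z of loaded2 in the frame of pocket5 below 0.006 m) or (horizontal distance between loaded3 and pocket5 below 0.015 m and z of loaded3 in the frame of pocket5 below 0.006 m) or (horizontal distance between spare0 and pocket5 below 0.015 m and z of spare0 in the frame of pocket5 below 0.006 m) or (horizontal distance between spare1 and pocket5 below 0.015 m and z of spare1 in the frame of pocket5 below 0.006 m) or (horizontal distance between spare2 and pocket5 below 0.015 m and z of spare2 in the frame of pocket5 below 0.006 m)) and angle between each of loaded0, loaded1, loaded2, loaded3, spare0, spare1, spare2's own z axis and vertical below 0.08 rad and contact force between the fingers and spare0 below 0.1 N and contact force between the fingers and spare1 below 0.1 N and contact force between the fingers and spare2 below 0.1 N), for 0.2 s.
2. with the warmer full, the knob is pulled out more than 12 mm and held for 0.2 s (((horizontal distance between loaded0 and pocket0 below 0.015 m and z of loaded0 in the frame of pocket0 below 0.006 m) or (horizontal distance between loaded1 and pocket0 below 0.015 m and z of loaded1 in the frame of pocket0 below 0.006 m) or (horizontal distance between loaded2 and pocket0 below 0.015 m and z of loaded2 in the frame of pocket0 below 0.006 m) or (horizontal distance between loaded3 and pocket0 below 0.015 m and z of loaded3 in the frame of pocket0 below 0.006 m) or (horizontal distance between spare0 and pocket0 below 0.015 m and z of spare0 in the frame of pocket0 below 0.006 m) or (horizontal distance between spare1 and pocket0 below 0.015 m and z of spare1 in the frame of pocket0 below 0.006 m) or (horizontal distance between spare2 and pocket0 below 0.015 m and z of spare2 in the frame of pocket0 below 0.006 m)) and ((horizontal distance between loaded0 and pocket1 below 0.015 m and z of loaded0 in the frame of pocket1 below 0.006 m) or (horizontal distance between loaded1 and pocket1 below 0.015 m and z of loaded1 in the frame of pocket1 below 0.006 m) or (horizontal distance between loaded2 and pocket1 below 0.015 m and z of loaded2 in the frame of pocket1 below 0.006 m) or (horizontal distance between loaded3 and pocket1 below 0.015 m and z of loaded3 in the frame of pocket1 below 0.006 m) or (horizontal distance between spare0 and pocket1 below 0.015 m and z of spare0 in the frame of pocket1 below 0.006 m) or (horizontal distance between spare1 and pocket1 below 0.015 m and z of spare1 in the frame of pocket1 below 0.006 m) or (horizontal distance between spare2 and pocket1 below 0.015 m and z of spare2 in the frame of pocket1 below 0.006 m)) and ((horizontal distance between loaded0 and pocket2 below 0.015 m and z of loaded0 in the frame of pocket2 below 0.006 m) or (horizontal distance between loaded1 and pocket2 below 0.015 m and z of loaded1 in the frame of pocket2 below 0.006 m) or (horizontal distance between loaded2 and pocket2 below 0.015 m and z of loaded2 in the frame of pocket2 below 0.006 m) or (horizontal distance between loaded3 and pocket2 below 0.015 m and z of loaded3 in the frame of pocket2 below 0.006 m) or (horizontal distance between spare0 and pocket2 below 0.015 m and z of spare0 in the frame of pocket2 below 0.006 m) or (horizontal distance between spare1 and pocket2 below 0.015 m and z of spare1 in the frame of pocket2 below 0.006 m) or (horizontal distance between spare2 and pocket2 below 0.015 m and z of spare2 in the frame of pocket2 below 0.006 m)) and ((horizontal distance between loaded0 and pocket3 below 0.015 m and z of loaded0 in the frame of pocket3 below 0.006 m) or (horizontal distance between loaded1 and pocket3 below 0.015 m and z of loaded1 in the frame of pocket3 below 0.006 m) or (horizontal distance between loaded2 and pocket3 below 0.015 m and z of loaded2 in the frame of pocket3 below 0.006 m) or (horizontal distance between loaded3 and pocket3 below 0.015 m and z of loaded3 in the frame of pocket3 below 0.006 m) or (horizontal distance between spare0 and pocket3 below 0.015 m and z of spare0 in the frame of pocket3 below 0.006 m) or (horizontal distance between spare1 and pocket3 below 0.015 m and z of spare1 in the frame of pocket3 below 0.006 m) or (horizontal distance between spare2 and pocket3 below 0.015 m and z of spare2 in the frame of pocket3 below 0.006 m)) and ((horizontal distance between loaded0 and pocket4 below 0.015 m and z of loaded0 in the frame of pocket4 below 0.006 m) or (horizontal distance between loaded1 and pocket4 below 0.015 m and z of loaded1 in the frame of pocket4 below 0.006 m) or (horizontal distance between loaded2 and pocket4 below 0.015 m and z of loaded2 in the frame of pocket4 below 0.006 m) or (horizontal distance between loaded3 and pocket4 below 0.015 m and z of loaded3 in the frame of pocket4 below 0.006 m) or (horizontal distance between spare0 and pocket4 below 0.015 m and z of spare0 in the frame of pocket4 below 0.006 m) or (horizontal distance between spare1 and pocket4 below 0.015 m and z of spare1 in the frame of pocket4 below 0.006 m) or (horizontal distance between spare2 and pocket4 below 0.015 m and z of spare2 in the frame of pocket4 below 0.006 m)) and ((horizontal distance between loaded0 and pocket5 below 0.015 m and z of loaded0 in the frame of pocket5 below 0.006 m) or (horizontal distance between loaded1 and pocket5 below 0.015 m and z of loaded1 in the frame of pocket5 below 0.006 m) or (horizontal distance between loaded2 and pocket5 below 0.015 m and z of loaded2 in the frame of pocket5 below 0.006 m) or (horizontal distance between loaded3 and pocket5 below 0.015 m and z of loaded3 in the frame of pocket5 below 0.006 m) or (horizontal distance between spare0 and pocket5 below 0.015 m and z of spare0 in the frame of pocket5 below 0.006 m) or (horizontal distance between spare1 and pocket5 below 0.015 m and z of spare1 in the frame of pocket5 below 0.006 m) or (horizontal distance between spare2 and pocket5 below 0.015 m and z of spare2 in the frame of pocket5 below 0.006 m)) and value of joint knob above 0.012 m), for 0.2 s.
At the end, for the whole second after the job is handed in: Every pocket holds a bottle (axis within 15 mm of the pocket's centre, underside within 6 mm of its floor), the left-over spare stands in the tray, all bottles are upright within 0.08 rad (4.6 degrees), at rest and let go, and the knob is back within 2 mm of its rest (all of step 1 and ((x of spare0 in the frame of tray between -0.13 and 0.13 m and y of spare0 in the frame of tray between -0.055 and 0.055 m and z of spare0 in the frame of tray below 0.012 m) or (horizontal distance between spare0 and pocket0 below 0.015 m and z of spare0 in the frame of pocket0 below 0.006 m) or (horizontal distance between spare0 and pocket1 below 0.015 m and z of spare0 in the frame of pocket1 below 0.006 m) or (horizontal distance between spare0 and pocket2 below 0.015 m and z of spare0 in the frame of pocket2 below 0.006 m) or (horizontal distance between spare0 and pocket3 below 0.015 m and z of spare0 in the frame of pocket3 below 0.006 m) or (horizontal distance between spare0 and pocket4 below 0.015 m and z of spare0 in the frame of pocket4 below 0.006 m) or (horizontal distance between spare0 and pocket5 below 0.015 m and z of spare0 in the frame of pocket5 below 0.006 m)) and ((x of spare1 in the frame of tray between -0.13 and 0.13 m and y of spare1 in the frame of tray between -0.055 and 0.055 m and z of spare1 in the frame of tray below 0.012 m) or (horizontal distance between spare1 and pocket0 below 0.015 m and z of spare1 in the frame of pocket0 below 0.006 m) or (horizontal distance between spare1 and pocket1 below 0.015 m and z of spare1 in the frame of pocket1 below 0.006 m) or (horizontal distance between spare1 and pocket2 below 0.015 m and z of spare1 in the frame of pocket2 below 0.006 m) or (horizontal distance between spare1 and pocket3 below 0.015 m and z of spare1 in the frame of pocket3 below 0.006 m) or (horizontal distance between spare1 and pocket4 below 0.015 m and z of spare1 in the frame of pocket4 below 0.006 m) or (horizontal distance between spare1 and pocket5 below 0.015 m and z of spare1 in the frame of pocket5 below 0.006 m)) and ((x of spare2 in the frame of tray between -0.13 and 0.13 m and y of spare2 in the frame of tray between -0.055 and 0.055 m and z of spare2 in the frame of tray below 0.012 m) or (horizontal distance between spare2 and pocket0 below 0.015 m and z of spare2 in the frame of pocket0 below 0.006 m) or (horizontal distance between spare2 and pocket1 below 0.015 m and z of spare2 in the frame of pocket1 below 0.006 m) or (horizontal distance between spare2 and pocket2 below 0.015 m and z of spare2 in the frame of pocket2 below 0.006 m) or (horizontal distance between spare2 and pocket3 below 0.015 m and z of spare2 in the frame of pocket3 below 0.006 m) or (horizontal distance between spare2 and pocket4 below 0.015 m and z of spare2 in the frame of pocket4 below 0.006 m) or (horizontal distance between spare2 and pocket5 below 0.015 m and z of spare2 in the frame of pocket5 below 0.006 m)) and linear speed of each of loaded0, loaded1, loaded2, loaded3, spare0, spare1, spare2 below 0.02 m/s and value of joint knob below 0.002 m); the robot touches nothing.
It fails at once if a bottle already in the warmer is taken out or moved by more than 25 mm (distance of any of loaded0, loaded1, loaded2, loaded3 from where it was at the start of the episode above 0.025 m).
It fails at once if a spare bottle is dropped (moves faster than 0.55 m/s out of the fingers, a fall of about 15 mm) ((contact force between the fingers and spare0 below 0.05 N and linear speed of spare0 above 0.55 m/s) or (contact force between the fingers and spare1 below 0.05 N and linear speed of spare1 above 0.55 m/s) or (contact force between the fingers and spare2 below 0.05 N and linear speed of spare2 above 0.55 m/s)).
It fails at once if a bystander is pushed more than 30 mm (distance of any of wipes, glovebox, bowl from where it was at the start of the episode above 0.03 m).
It also fails if it takes over 72 s, if anything falls off the work surface, if the arm or the gripper's body presses on something with over 40 N, if the wrist force passes 120 N, or if a joint passes its speed limit or range.

## Working session

There is one attempt and no reset: what is moved stays moved. The work goes in short steps, Python scripts to look and compute and a shell command to move; the robot and the scene stay as the last step left them, time stands still between calls to the robot, and variables do not carry over. Pictures are saved under pics/ and viewed, at most 10 in all, crops included, and the job is handed in when it is done.

```bash
mkdir -p pics; ls; python3 - <<'E'
from bench import readout, imaging, manip
import cv2,numpy as np
s=readout.observe(); print(s)
for n in ['top','scene']:
    f=imaging.grab_frame(n); cv2.imwrite(f'pics/{n}0.png',f['pixels'][:,:,::-1]); np.savez(f'{n}0.npz',**f)
    print(n,f['camera_matrix'],f['R'],f['t'])
E
```

```text
pics
{'clock': 0.0, 'joints': array([ 1.00558826e+00,  2.77116915e-01, -2.79105251e-02,  1.26799392e+00,
        2.14000075e-06,  1.46736716e+00]), 'joint_velocities': array([-2.64369851e-04, -2.41729255e-04,  1.79946488e-04, -6.76731445e-04,
       -6.37333767e-05, -1.28641462e-03]), 'tau': array([ 3.50563932e-03, -4.45511699e+01,  2.95200884e+01,  1.65674550e-02,
        1.54196800e-04,  8.07003914e-06]), 'tool_pos': array([278.08310793, 558.88751642, 247.1556791 ]), 'tool_rot': array([-0.718765  , -3.05751057,  0.0032997 ]), 'contact_force': array([-0.88249768, -0.39650801, -0.14570044]), 'moment': array([-0.0245172 ,  0.03975884,  0.02398756]), 'finger_force': 0.0, 'grip_width': 0.999887992034871}
top [[449.25806693   0.         287.254682  ]
 [  0.         449.25806693 212.57800861]
 [  0.           0.           1.        ]] [[ 0.0076414  -0.99966552 -0.02470725]
 [-0.99752606 -0.00589372 -0.07005009]
 [ 0.06988105  0.02518141 -0.99723745]] [   8.79703702  614.65356984 1318.0542836 ]
scene [[515.9579265    0.         284.16963964]
 [  0.         515.9579265  209.06641945]
 [  0.           0.           1.        ]] [[ 0.72479495  0.68873265 -0.0178778 ]
 [ 0.51559131 -0.55943425 -0.6489984 ]
 [-0.45698784  0.46117313 -0.76057969]] [-413.51372123 -247.49785572 1729.21582762]
```

View pics/top0.png

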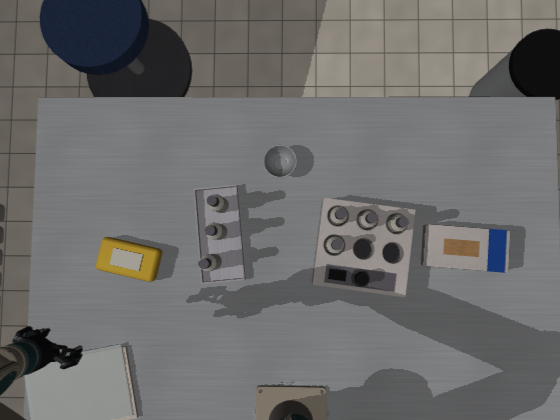

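View pics/scene0.png

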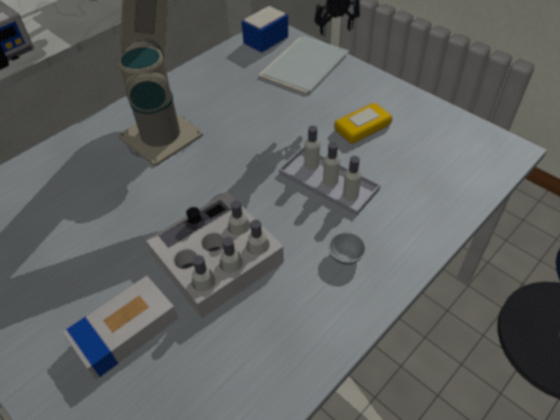

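Top view: warmer centred near (365,246), with its knob at (361,278). Pockets (362,249) and (391,253) are empty, which are the near-row middle and -y end, so pocket 1 and pocket 0. Spare caps are at (215,201), (212,230) and (207,263). The scene view agrees. Next I measure using depth and calibration.

```bash
cat > h.py <<'E'
import numpy as np, cv2
def world(f):
    K=f['camera_matrix'];d=f['depth'];v,u=np.mgrid[:d.shape[0],:d.shape[1]]
    c=np.stack([(u-K[0,2])/K[0,0]*d,(v-K[1,2])/K[1,1]*d,d],-1)
    return (c-f['t'])@f['R']
def ray(f,uv,z):
    K=f['camera_matrix'];C=-f['R'].T@f['t']
    r=f['R'].T@np.linalg.solve(K,[uv[0],uv[1],1.]);return C+r*(z-C[2])/r[2]
def blobs(f,W,lo,hi,roi,amin=8):
    m=((W[...,2]>lo)&(W[...,2]<hi)&(f['depth']>0)&(W[...,0]>roi[0])&(W[...,0]<roi[1])&(W[...,1]>roi[2])&(W[...,1]<roi[3])).astype(np.uint8)
    n,L,S,C=cv2.connectedComponentsWithStats(m)
    return [(L==i,S[i],C[i]) for i in range(1,n) if S[i,4]>=amin]
E
python3 - <<'E'
from h import *
np.set_printoptions(precision=1,suppress=True)
for n in ['top','scene']:
    f=dict(np.load(n+'0.npz'));W=world(f)
    print(n,'table z',np.median(W[350:370,300:330,2]) if n=='top' else '')
    for lo,hi,a in [(138,160,8),(110,126,20)]:
        for m,S,C in blobs(f,W,lo,hi,(250,850,-350,400),a):
            P=W[m];z=150 if lo==138 else 118
            print(lo,S[4],C,'mid',P.mean(0),'min',P.min(0),'max',P.max(0),'ray',ray(f,C,z)[:2])
    if n=='top':
        m=max(blobs(f,W,62,82,(250,850,-400,100),20),key=lambda b:b[1][4])[0]
        c=cv2.findContours(m.astype(np.uint8),cv2.RETR_EXTERNAL,cv2.CHAIN_APPROX_NONE)[0]
        c=max(c,key=cv2.contourArea)[:,0]
        X=np.array([ray(f,p,72)[:2] for p in c],np.float32)
        print('warmer rect',cv2.minAreaRect(X))
        g=cv2.cvtColor(f['pixels'],cv2.COLOR_RGB2HSV)[...,2]
        for b in blobs(f,W,-10,60,(250,850,-400,100),30):
            if b[1][4]<1500: 
                P=np.array([ray(f,p[::-1],72)[:2] for p in np.argwhere(b[0])],np.float32)
                print('hole',b[1][4],b[2],ray(f,b[2],72)[:2],cv2.minEnclosingCircle(P), W[b[0]][:,2].min())
E
```

```text
top table z -1.5336049899993265
138 90 [211.9 200.3] mid [637.7 214.1 151.6] min [624.7 201.6 138.1] max [651.7 228.2 158.6] ray [637.8 214.4]
138 66 [340.2 213.5] mid [ 603.6 -132.1  156.9] min [ 591.4 -145.1  143.2] max [ 615.5 -120.7  159.9] ray [ 604.1 -132.7]
138 65 [371.4 217.4] mid [ 593.5 -215.1  155.7] min [ 581.1 -229.9  138.1] max [ 605.3 -202.9  159.9] ray [ 593.9 -216. ]
138 77 [402.5 221.6] mid [ 583.  -297.5  156. ] min [ 571.  -313.2  139.1] max [ 595. -285.  160.] ray [ 583.3 -298.9]
138 89 [210.1 229.9] mid [557.5 217.3 151.7] min [543.9 204.8 140.8] max [570.7 231.3 157. ] ray [557.6 217.7]
138 56 [337.1 244.7] mid [ 520.4 -123.6  157.3] min [ 508.8 -136.6  144.3] max [ 532.8 -111.1  160. ] ray [ 520.3 -124.2]
138 90 [203.9 263.2] mid [468.1 232.4 152. ] min [455.1 219.7 139.6] max [481.6 246.  159.7] ray [468.  232.8]
110 39 [336.3 215.8] mid [ 600.  -125.2  113.7] min [ 585.7 -143.6  110.1] max [ 622.  -113.5  125.6] ray [ 599.7 -124.9]
110 39 [366.7 219.8] mid [ 589.2 -208.7  114.9] min [ 577.8 -231.7  110.1] max [ 608.2 -196.4  126. ] ray [ 589.1 -208.2]
110 44
[... 2270 characters left out ...]
mid [642.7 206.3 118.4] min [625.  196.6 110.2] max [653.6 219.8 125.9] ray [642.4 206.7]
110 133 [192.8 212.6] mid [ 429.6 -197.   115.4] min [ 410.8 -214.9  110.8] max [ 446.6 -176.4  119.9] ray [ 431.6 -198.2]
110 61 [237.5 217.7] mid [ 529.2 -129.5  116.2] min [ 509.9 -140.9  110. ] max [ 539.1 -107.9  125.5] ray [ 530.4 -130.4]
110 53 [256.7 236.8] mid [ 610.4 -139.3  116. ] min [ 592.1 -148.8  110.1] max [ 620.7 -119.5  124.1] ray [ 611.6 -140.3]
110 66 [230.  254.8] mid [ 601.8 -222.4  116.1] min [ 579.7 -234.9  110.1] max [ 613.1 -200.   125.9] ray [ 603.  -223.2]
110 68 [201.4 273.3] mid [ 591.4 -305.4  115.8] min [ 573.3 -318.   110. ] max [ 601.3 -284.5  125.8] ray [ 592.7 -306.2]
```

Both views agree and the checks hold: pocket spacing 84.1 mm, warmer 264 × 250 mm, knob 83 mm before pocket 1, cap tops about 150 mm. Targets are pocket 0 (500,-288.5), pocket 1 (511,-205), knob (429,-196), and spares C (469.5,231), B (559,216).

```bash
cat > plan.py <<'E'
import sys,numpy as np
from scipy.spatial.transform import Rotation as Ro
from bench import readout
s=readout.observe();R=Ro.from_rotvec(s['tool_rot']).as_matrix()
np.set_printoptions(precision=4,suppress=True)
print('t',s['clock'],'pos',s['tool_pos'],'rot',s['tool_rot'],'F',s['contact_force'],'w',s['grip_width']*85,'g',s['finger_force'],'j',s['joints'])
p=s['tool_pos']
for a in sys.argv[1:]:
    q=np.array([float(v) for v in a.split(',')]);print('->',q,'slide',R.T@(q-p)/200);
E
python3 plan.py 374,395,250 469.5,231,250
```

```text
t 0.1 pos [278.1351 558.9382 247.254 ] rot [-0.7189 -3.0575  0.0031] F [-0.4732 -1.2724 -0.568 ] w 84.8184345241998 g 0.0 j [ 1.0056  0.2771 -0.0277  1.268   0.      1.4674]
-> [374. 395. 250.] slide [-0.7944 -0.5202 -0.0128]
-> [469.5 231.  250. ] slide [-1.5872 -1.0415 -0.012 ]
```

```bash
python3 -m jog '{"claw":[0.5,0.3,0.3,0.3,0.3,0.3],"slide":[[-0.7944,-0.5202,-0.013],[-0.7944,-0.5202,-0.013],[-0.7944,-0.5202,-0.013],[-0.7944,-0.5202,-0.013],[-0.7944,-0.5202,-0.013],[-0.7944,-0.5202,-0.013]],"spin":[0,0,0,0,0,0]}' 40; python3 plan.py 469.5,231,250
```

```text
clock: 0.7
tool_pos: [374.6, 394.8, 250.6]
tool_rot: [-0.722, -3.057, 0.0]
contact_force: [-0.1, 0.6, 0.9]
grip_width: 0.649
finger_force: 0.0
t 0.7 pos [374.5978 394.7886 250.6312] rot [-0.7221 -3.0567  0.0002] F [-0.0777  0.6008  0.9303] w 55.1467235164298 g 0.0 j [ 0.6926  0.1327 -0.1991  1.2395  0.0005  1.1565]
-> [469.5 231.  250. ] slide [-0.7908 -0.52    0.0027]
```

```bash
python3 -m jog '{"claw":[0.3,0.3,0.3,0.3,0.3,0.3,0.3],"slide":[[-0.79,-0.52,0],[-0.79,-0.52,0],[-0.79,-0.52,0],[-0.79,-0.52,0],[-0.79,-0.52,0],[-0.79,-0.52,0],[-0.79,-0.52,0]],"spin":[0,0,0,0,0,0,0]}'; python3 - <<'E'
from h import *
from bench import imaging
f=imaging.grab_frame('wrist');W=world(f);cv2.imwrite('pics/w1.png',f['pixels'][:,:,::-1])
for m,S,C in blobs(f,W,138,160,(380,720,150,300),60):
    P=W[m];print(S[4],C,P.mean(0),P.min(0),P.max(0))
E
python3 plan.py 469.5,231,134
```

```text
clock: 1.4
tool_pos: [468.8, 233.5, 250.7]
tool_rot: [-0.716, -3.058, -0.0]
contact_force: [0.0, 0.9, 0.3]
grip_width: 0.651
finger_force: 0.0
1030 [274.47864078 213.44660194] [462.92406992 235.32702375 152.20169942] [450.68481395 220.61378854 138.02197237] [478.22366265 248.21926607 155.35973178]
920 [303.60978261 304.75869565] [550.95597509 220.5734132  150.95608932] [540.03790491 206.11762743 138.12474073] [568.16269043 233.38780551 155.14609424]
174 [329.62068966 359.27586207] [622.51579047 216.23557422 145.09990255] [620.51361765 205.12896707 138.02666288] [627.74201025 224.67318463 153.76527538]
t 1.45 pos [468.665  233.5806 250.6986] rot [-0.715  -3.0584 -0.0002] F [ 0.0162  0.0658 -0.0468] w 55.12830354534049 g 0.0 j [ 0.3386  0.096  -0.2407  1.2347  0.0005  0.7979]
-> [469.5 231.  134. ] slide [-0.0099 -0.0097  0.5835]
```

View pics/w1.png

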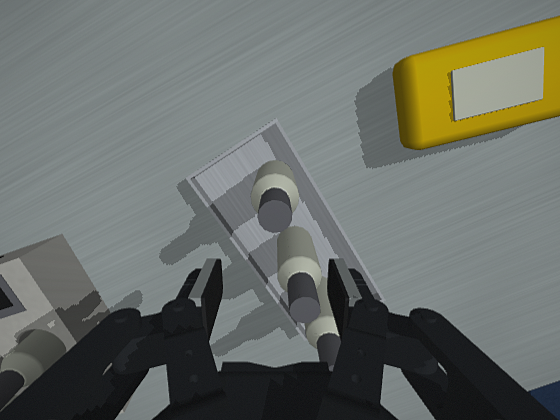

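The wrist view shows spare C's cap at (274,213), laterally centred between the fingers (mid about 276). The descent line looks right, so I go down and grip.

```bash
python3 -m jog '{"claw":[0.3,0.3,0.3,0.3,0.3,0.3,-1,-1,-1,-1,-1,-1],"slide":[[0.004,0,0.2],[0.004,0,0.4],[0.004,0,0.5],[0.004,0,0.583],[0.004,0,0.583],[0.004,0,0.583],[0.004,0,0.583],[0.004,0,0.583],[0.004,0,0.583],[0.004,0,0.583],[0.004,0,0.583],[0.004,0,0.583]],"spin":[0,0,0,0,0,0,0,0,0,0,0,0]}' 40;  python3 plan.py 467.7,233,334
```

```text
clock: 2.65
tool_pos: [469.9, 232.9, 135.9]
tool_rot: [0.719, 3.056, 0.003]
contact_force: [-0.2, 1.2, 6.1]
grip_width: 0.308
finger_force: 39.8
t 2.65 pos [469.936  232.9487 135.8829] rot [0.7185 3.056  0.0032] F [-0.239   1.2492  6.0929] w 26.178985303666437 g 39.84965264797211 j [ 0.3367  0.1859 -0.3933  0.9887  0.0005  0.7985]
-> [467.7 233.  334. ] slide [ 0.0084 -0.0023 -0.9906]
```

```bash
python3 -m jog '{"claw":[-1,-1,-1,-1,-1,-1,-1,-1],"slide":[[0,0,-0.05],[0,0,-0.2],[0,0,-0.4],[0,0,-0.6],[0,0,-0.8],[0,0,-0.98],[0,0,-0.98],[0,0,-0.98]],"spin":[0,0,0,0,0,0,0,0]}';  python3 plan.py 460,80,334; python3 - <<'E'
from bench import imaging
import cv2
f=imaging.grab_frame('scene');cv2.imwrite('pics/s2.png',f['pixels'][:,:,::-1])
E
```

```text
clock: 3.45
tool_pos: [468.9, 232.4, 331.0]
tool_rot: [0.719, 3.057, 0.001]
contact_force: [-0.0, 0.4, -2.9]
grip_width: 0.302
finger_force: 40.0
t 3.45 pos [468.9306 232.3977 331.0266] rot [0.7189 3.0569 0.0011] F [-0.038   0.3978 -2.8998] w 25.699620010347136 g 39.98576045036316 j [ 0.3366  0.0612 -0.1103  1.3979 -0.0001  0.7986]
-> [460.  80. 334.] slide [-0.2997 -0.702  -0.0152]
```

View pics/s2.png

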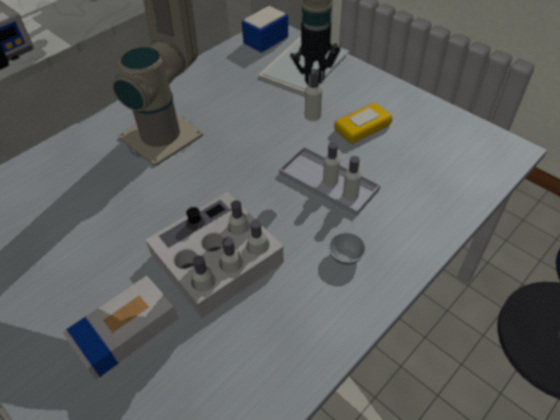

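The bottle hangs upright in the gripper at (314,95), with its base about 199 mm up. The other two spares are still standing. Now I carry it across.

```bash
python3 -m jog '{"claw":[-1,-1,-1,-1,-1,-1,-1],"slide":[[-0.1,-0.18,-0.01],[-0.2,-0.36,-0.01],[-0.31,-0.55,-0.01],[-0.43,-0.75,-0.01],[-0.51,-0.9,-0.01],[-0.54,-0.94,-0.01],[-0.54,-0.94,-0.01]],"spin":[0,0,0,0,0,0,0]}';  python3 plan.py 490,-150,334
```

```text
clock: 4.2
tool_pos: [480.7, 15.0, 330.2]
tool_rot: [-0.722, -3.053, 0.0]
contact_force: [0.0, 0.2, -2.6]
grip_width: 0.307
finger_force: 40.2
t 4.2 pos [480.6922  14.9809 330.1898] rot [-0.7225 -3.0532  0.0005] F [ 0.005   0.17   -2.6319] w 26.095271116310073 g 40.244983434677124 j [-0.1035 -0.0126 -0.1879  1.3996  0.0002  0.3612]
-> [ 490. -150.  334.] slide [-0.4112 -0.7166 -0.0198]
```

```bash
python3 -m jog '{"claw":[-1,-1,-1,-1,-1,-1,-1],"slide":[[-0.1,-0.18,0],[-0.2,-0.36,0],[-0.31,-0.55,0],[-0.39,-0.68,0],[-0.45,-0.8,0],[-0.45,-0.8,0],[-0.45,-0.8,0]],"spin":[0,0,0,0,0,0,0]}';  python3 plan.py 500.4,-288.6,334
```

```text
clock: 4.9
tool_pos: [490.8, -166.1, 331.2]
tool_rot: [-0.718, -3.056, -0.003]
contact_force: [-0.2, -0.3, -2.5]
grip_width: 0.301
finger_force: 40.6
t 4.9 pos [ 490.7554 -166.1066  331.1692] rot [-0.7178 -3.056  -0.0026] F [-0.1776 -0.3481 -2.5257] w 25.565209527359222 g 40.62420129776001 j [-0.4518  0.0543 -0.1174  1.4018  0.0011  0.0096]
-> [ 500.4 -288.6  334. ] slide [-0.3158 -0.5269 -0.0156]
```

```bash
python3 -m jog '{"claw":[-1,-1,-1,-1,-1,-1],"slide":[[-0.1,-0.17,0],[-0.2,-0.34,0],[-0.28,-0.46,0],[-0.316,-0.527,0],[-0.316,-0.527,0],[-0.316,-0.527,0]],"spin":[0,0,0,0,0,0]}'; python3 - <<'E'
from h import *
from bench import imaging
for n in ['scene','wrist','top']:
    f=imaging.grab_frame(n);W=world(f);np.savez(n+'1.npz',**f)
    cv2.imwrite(f'pics/{n}3.png',f['pixels'][:,:,::-1])
    for m,S,C in blobs(f,W,205,285,(430,570,-360,-220),60):
        P=W[m];print(n,S,C,P.mean(0),P.min(0),P.max(0))
E
python3 plan.py 500.4,-288.6,142
python3 -c "
import cv2,numpy as np
a=cv2.imread('pics/scene3.png')[120:330,80:360];b=cv2.imread('pics/wrist3.png')[::2,::2]
c=np.zeros((420,560,3),np.uint8);c[:210,:280]=a;c[210:,:280]=b;c[:210,280:]=cv2.imread('pics/top3.png')[120:330,240:520];cv2.imwrite('pics/c3.png',c)"
```

```text
clock: 5.5
tool_pos: [500.5, -288.1, 332.0]
tool_rot: [-0.717, -3.057, -0.003]
contact_force: [0.3, 0.3, -2.5]
grip_width: 0.299
finger_force: 40.7
scene [160 203  26  30 485] [174.34226804 219.31340206] [ 514.15158699 -295.95106801  246.08846991] [ 484.45278829 -312.41294199  205.18207702] [ 524.24269184 -264.47295996  284.98965353]
wrist [ 241  178   69   47 1431] [274.27183788 196.24458421] [ 477.05313494 -277.47181547  252.11575377] [ 471.03129537 -300.89931463  205.38073713] [ 495.71244298 -262.45458058  284.96889823]
top [394 247  12  17 100] [398.52 255.54] [ 494.96557244 -266.51487395  243.98409363] [ 475.88529753 -280.05283519  205.59050865] [ 515.61420606 -262.80438965  282.63203004]
t 5.65 pos [ 500.559  -288.195   332.4307] rot [-0.7163 -3.0585 -0.001 ] F [ 0.6019  0.3318 -2.259 ] w 25.746697046131818 g 40.705726146698 j [-0.6345  0.161   0.0048  1.4152  0.0005 -0.1744]
-> [ 500.4 -288.6  142. ] slide [-0.0006 -0.0027  0.9522]
```

View pics/c3.png

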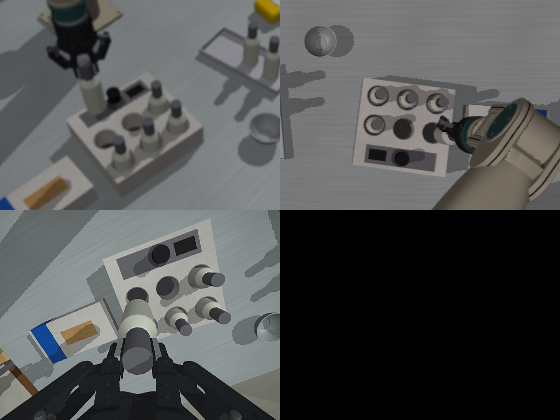

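The composite shows the bottle upright in the gripper over pocket 0. I fit a 24 mm radius circle to its body points to get its axis relative to the tool.

```bash
python3 - <<'E'
from h import *
from scipy.optimize import least_squares
for n in ['scene','wrist','top']:
    f=dict(np.load(n+'1.npz'));W=world(f)
    for lo,hi in [(205,245),(245,285)]:
        m=max(blobs(f,W,lo,hi,(465,535,-325,-255),20),key=lambda b:b[1][4])[0]
        P=W[m][:,:2]
        r=least_squares(lambda c:np.hypot(*(P-c).T)-24,P.mean(0),loss='soft_l1');print(n,lo,len(P),r.x,np.sqrt(np.mean(r.fun**2)))
E
```

```text
scene 205 231 [ 497.10103611 -287.11643153] 1.2385560209576545
scene 245 254 [ 497.35176352 -287.18268636] 1.1737734233153745
wrist 205 530 [ 495.45856851 -286.64303491] 0.18059134267134677
wrist 245 901 [ 495.66181253 -286.64467709] 0.19307947063916883
top 205 53 [ 493.86283007 -243.19615997] 5.211004803503185
top 245 47 [ 498.39924972 -287.67607798] 0.4375608170469198
```

```bash
python3 -m jog '{"claw":[-1,-1,-1,-1,-1,-1,-1,-1,-1,-1],"slide":[[-0.019,0,0.1],[-0.019,0,0.25],[-0.019,0,0.4],[-0.019,0,0.5],[-0.019,0,0.6],[-0.019,0,0.68],[-0.019,0,0.76],[-0.019,0,0.84],[-0.019,0,0.9],[-0.019,0,0.9]],"spin":[0,0,0,0,0,0,0,0,0,0]}';  python3 plan.py 504,-290,142
```

```text
clock: 6.65
tool_pos: [502.7, -289.9, 150.5]
tool_rot: [-0.717, -3.055, -0.003]
contact_force: [0.7, 0.5, -1.6]
grip_width: 0.302
finger_force: 40.7
t 6.65 pos [ 502.744  -289.8988  150.5319] rot [-0.7169 -3.055  -0.0026] F [ 0.6526  0.4613 -1.613 ] w 25.684410154983894 g 40.67111849784851 j [-0.6345  0.2693 -0.2512  1.0543  0.0001 -0.1735]
-> [ 504. -290.  142.] slide [-0.006   0.0023  0.0426]
```

```bash
python3 -m jog '{"claw":[-1,-1,-1,-1,-1],"slide":[[0,0,0.015],[0,0,0.03],[0,0,0.04],[0,0,0.045],[0,0,0.045]],"spin":[0,0,0,0,0]}';  python3 plan.py
```

```text
clock: 7.15
tool_pos: [504.0, -291.6, 143.4]
tool_rot: [0.719, 3.058, -0.0]
contact_force: [0.4, -0.0, -1.0]
grip_width: 0.306
finger_force: 40.7
t 7.15 pos [ 504.027  -291.589   143.4077] rot [ 0.7189  3.0581 -0.0001] F [ 0.4068 -0.0026 -0.9576] w 26.048082523711997 g 40.67046761512756 j [-0.6355  0.2764 -0.2582  1.0361  0.     -0.1737]
```

```bash
python3 -m jog '{"claw":[-1,-1,-1],"slide":[[0,0,0.006],[0,0,0.01],[0,0,0.01]],"spin":[0,0,0]}';  python3 plan.py
```

```text
clock: 7.45
tool_pos: [504.2, -291.8, 141.9]
tool_rot: [0.719, 3.057, -0.001]
contact_force: [-1.1, 0.6, 1.5]
grip_width: 0.303
finger_force: 41.1
t 7.45 pos [ 504.2152 -291.8006  141.9261] rot [ 0.719   3.0575 -0.0006] F [-1.0613  0.6337  1.4821] w 25.795233900805528 g 41.14500045776367 j [-0.6355  0.2778 -0.2598  1.0324 -0.0001 -0.1736]
```

```bash
python3 -m jog '{"claw":[-1,-1,-0.1,0.2,0.2,0.2,0.2,0.2],"slide":[[0,0,0.004],[0,0,0.004],[0,0,0.004],[0,0,0.004],[0,0,0.004],[0,0,0.004],[0,0,0.004],[0,0,0.004]],"spin":[0,0,0,0,0,0,0,0]}';  python3 plan.py 504,-290,332
```

```text
clock: 8.25
tool_pos: [503.9, -291.5, 140.4]
tool_rot: [-0.719, -3.058, -0.0]
contact_force: [0.3, -0.1, -0.2]
grip_width: 0.598
finger_force: 0.0
t 8.25 pos [ 503.9486 -291.5106  140.3811] rot [-0.7189 -3.058  -0.0001] F [ 0.3023 -0.1032 -0.1535] w 50.86660324457185 g 0.0 j [-0.6354  0.2792 -0.2615  1.0303 -0.     -0.1737]
-> [ 504. -290.  332.] slide [ 0.0033  0.0069 -0.9581]
```

```bash
python3 -m jog '{"claw":[0.2,0.2,0.2,0.2,0.2,0.2],"slide":[[0,0,-0.15],[0,0,-0.3],[0,0,-0.45],[0,0,-0.6],[0,0,-0.6],[0,0,-0.6]],"spin":[0,0,0,0,0,0]}'; python3 - <<'E'
from h import *
from bench import imaging
for n in ['scene','wrist']:
    f=imaging.grab_frame(n);W=world(f);np.savez(n+'2.npz',**f)
    cv2.imwrite(f'pics/{n}4.png',f['pixels'][:,:,::-1])
    for m,S,C in blobs(f,W,140,162,(400,680,-370,-80),40):
        P=W[m];print(n,S[4],C,P.mean(0),(P.min(0)+P.max(0))/2,P.max(0)[2])
E
python3 plan.py 515,-120,260
python3 -c "
import cv2,numpy as np
c=np.zeros((420,560,3),np.uint8);c=np.hstack([cv2.imread('pics/scene4.png')[150:350,120:320],cv2.imread('pics/wrist4.png')[20:220,150:450]]);cv2.imwrite('pics/c4.png',c)"
```

```text
clock: 8.85
tool_pos: [504.4, -291.8, 261.3]
tool_rot: [0.719, 3.056, -0.001]
contact_force: [-0.5, 0.2, 0.1]
grip_width: 0.602
finger_force: 0.0
scene 113 [235.9380531  206.49557522] [ 524.31198789 -125.80901506  153.73026094] [ 521.55748327 -122.91031445  150.78438554] 161.54138837337752
scene 123 [255.65853659 226.06504065] [ 607.20739176 -136.60306827  154.26155577] [ 604.77646341 -134.27035478  151.02968119] 161.9047302533078
scene 128 [179.8515625 241.3203125] [ 506.10267673 -293.77018336  154.01021177] [ 502.7060952  -292.8915583   150.55937116] 160.91221133137688
scene 124 [228.15322581 243.52419355] [ 597.21458414 -219.15214949  154.67032604] [ 594.89474393 -218.42246803  150.85832474] 161.42512339793754
scene 133 [198.7443609  261.90977444] [ 586.15326878 -301.98830843  154.55567934] [ 583.63079988 -300.80177834  151.14621546] 161.99787590005317
wrist 1626 [481.35670357 138.78843788] [ 515.55379275 -125.26603491  156.22640672] [ 517.47547187 -122.58412267  150.76211833] 161.34403057249654
wrist 1034 [273.86847195 211.55802708] [ 497.33433223 -289.74387393  157.70853112] [ 499.00653957 -290.78506653  150.8174466 ] 161.4392803664675
wrist 1338 [493.58669656 234.50523169] [ 597.22883503 -135.25970464  155.42751688] [ 600.89784098 -133.29658881  150.5837795 ] 161.14618684998936
wrist 1089 [396.33057851 263.7943067 ] [ 586.71498597 -216.83717918  156.0294581 ] [ 589.90608101 -216.04445668  150.68077951] 161.11515836945907
wrist 974 [305.2073922  291.14373717] [ 576.50607702 -298.11351794  156.08746655] [ 579.89764962 -299.06672144  150.64379108] 161.28094593142615
t 8.95 pos [ 503.287  -291.0405  259.1493] rot [-0.7185 -3.0561 -0.0014] F [-0.7122  0.5978 -1.2228] w 50.800652245318176 g 0.0 j [-0.6355  0.1955 -0.1064  1.2713  0.     -0.1736]
-> [ 515. -120.  260.] slide [ 0.3286  0.7917 -0.0032]
```

View pics/c4.png

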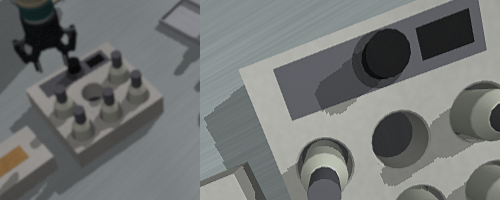

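The new bottle stands upright in pocket 0, about 3 mm off the cap lattice and with its cap top level with the others. Now back over the tray for spare B.

```bash
python3 -m jog '{"claw":[0.3,0.3,0.3,0.3,0.3,0.3],"slide":[[0.075,0.2,0],[0.15,0.4,0],[0.225,0.6,0],[0.298,0.798,0],[0.298,0.798,0],[0.298,0.798,0]],"spin":[0,0,0,0,0,0]}'; python3 -m jog '{"claw":[0.3,0.3,0.3,0.3,0.3,0.3],"slide":[[0.075,0.2,0],[0.15,0.4,0],[0.225,0.6,0],[0.298,0.798,0],[0.298,0.798,0],[0.298,0.798,0]],"spin":[0,0,0,0,0,0]}';  python3 plan.py 557.3,217.7,260
```

```text
clock: 9.55
tool_pos: [520.9, -121.0, 259.0]
tool_rot: [-0.715, -3.056, 0.0]
contact_force: [0.3, 0.0, 0.0]
grip_width: 0.656
finger_force: 0.0
clock: 10.15
tool_pos: [539.4, 46.8, 259.7]
tool_rot: [-0.718, -3.057, 0.002]
contact_force: [0.0, 0.1, -0.3]
grip_width: 0.65
finger_force: 0.0
t 10.15 pos [539.4142  46.8113 259.661 ] rot [-0.7181 -3.0572  0.0018] F [ 0.0478  0.0877 -0.2518] w 55.28364322413697 g 0.0 j [-0.0324  0.1236 -0.1904  1.2582 -0.0009  0.429 ]
-> [557.3 217.7 260. ] slide [ 0.3003  0.8049 -0.0025]
```

```bash
python3 -m jog '{"claw":[0.3,0.3,0.3,0.3,0.3,0.3,0.3],"slide":[[0.075,0.2,0],[0.15,0.4,0],[0.225,0.6,0],[0.3,0.8,0],[0.3,0.803,0],[0.3,0.803,0],[0.3,0.803,0]],"spin":[0,0,0,0,0,0,0]}';  python3 - <<'E'
from h import *
from bench import imaging
f=imaging.grab_frame('wrist');W=world(f)
for m,S,C in blobs(f,W,135,160,(450,700,150,300),60):
    P=W[m];print(S[4],C,P.mean(0),(P.min(0)+P.max(0))/2)
E
python3 plan.py 557.3,217.7,135
```

```text
clock: 10.85
tool_pos: [557.6, 215.7, 260.1]
tool_rot: [-0.723, -3.057, 0.002]
contact_force: [0.1, 0.2, 1.3]
grip_width: 0.651
finger_force: 0.0
983 [278.02950153 209.16480163] [552.56449192 220.29794547 151.89906077] [554.2306111  219.54261669 145.20030621]
868 [313.12442396 285.01843318] [631.39829697 216.60596654 150.41032811] [634.89354175 216.41357988 145.23070067]
t 10.9 pos [557.5182 215.7391 260.2134] rot [-0.723  -3.0567  0.0014] F [-0.432   0.2806 -0.3023] w 55.2622751705919 g 0.0 j [ 0.2614  0.2231 -0.0698  1.2788 -0.0005  0.7259]
-> [557.3 217.7 135. ] slide [0.0052 0.0089 0.6261]
```

```bash
python3 -m jog '{"claw":[0.3,0.3,0.3,0.3,0.3,0.3,-1,-1,-1,-1,-1,-1],"slide":[[0.008,0.008,0.2],[0.008,0.008,0.4],[0.008,0.008,0.54],[0.008,0.008,0.622],[0.008,0.008,0.622],[0.008,0.008,0.622],[0.008,0.008,0.622],[0.008,0.008,0.622],[0.008,0.008,0.622],[0.008,0.008,0.622],[0.008,0.008,0.622],[0.008,0.008,0.622]],"spin":[0,0,0,0,0,0,0,0,0,0,0,0]}' 40;  python3 plan.py
```

```text
clock: 12.1
tool_pos: [557.8, 219.9, 138.0]
tool_rot: [0.718, 3.055, 0.001]
contact_force: [0.5, -1.4, 6.2]
grip_width: 0.303
finger_force: 39.3
t 12.1 pos [557.8207 219.9443 138.046 ] rot [0.7184 3.0551 0.0006] F [ 0.5485 -1.3854  6.2391] w 25.760893287611683 g 39.2866587638855 j [ 0.2683  0.308  -0.2274  1.0324 -0.0012  0.7302]
```

```bash
python3 -m jog '{"claw":[-1,-1,-1,-1,-1,-1,-1,-1],"slide":[[0,0,-0.05],[0,0,-0.2],[0,0,-0.4],[0,0,-0.6],[0,0,-0.8],[0,0,-0.98],[0,0,-0.98],[0,0,-0.98]],"spin":[0,0,0,0,0,0,0,0]}';  python3 plan.py 542,75,332
```

```text
clock: 12.9
tool_pos: [556.8, 220.3, 333.0]
tool_rot: [0.718, 3.057, 0.002]
contact_force: [-0.2, -0.2, -3.0]
grip_width: 0.304
finger_force: 40.1
t 12.9 pos [556.802  220.2857 332.9811] rot [0.7183 3.057  0.0018] F [-0.1871 -0.2369 -2.984 ] w 25.88080919436215 g 40.1136589050293 j [0.2686 0.198  0.0504 1.4215 0.0003 0.7302]
-> [542.  75. 332.] slide [-0.2573 -0.6834  0.0042]
```

```bash
python3 -m jog '{"claw":[-1,-1,-1,-1,-1,-1,-1],"slide":[[-0.06,-0.16,0],[-0.13,-0.34,0],[-0.19,-0.51,0],[-0.25,-0.67,0],[-0.31,-0.84,0],[-0.37,-1,0],[-0.37,-1,0]],"spin":[0,0,0,0,0,0,0]}'; python3 plan.py 511,-205,332
```

```text
clock: 13.6
tool_pos: [531.9, 4.9, 329.3]
tool_rot: [-0.725, -3.052, 0.003]
contact_force: [-0.4, -0.5, -2.7]
grip_width: 0.306
finger_force: 40.5
t 13.6 pos [531.8697   4.8805 329.3211] rot [-0.7249 -3.0517  0.0035] F [-0.4402 -0.5093 -2.7363] w 25.97972591338048 g 40.45462667942047 j [-0.1116  0.0818 -0.0916  1.4026 -0.0016  0.3549]
-> [ 511. -205.  332.] slide [-0.3787 -0.9843 -0.0118]
```

```bash
python3 -m jog '{"claw":[-1,-1,-1,-1,-1,-1,-1,-1,-1],"slide":[[-0.06,-0.16,-0.005],[-0.13,-0.34,-0.01],[-0.19,-0.51,-0.01],[-0.25,-0.67,-0.01],[-0.32,-0.84,-0.01],[-0.36,-0.94,-0.01],[-0.378,-0.984,-0.01],[-0.378,-0.984,-0.01],[-0.378,-0.984,-0.01]],"spin":[0,0,0,0,0,0,0,0,0]}'; python3 - <<'E'
from h import *
from bench import imaging
from scipy.optimize import least_squares
def fit(P,r):
    c=least_squares(lambda c:np.hypot(*(P[:,:2]-c).T)-r,P[:,:2].mean(0),loss='soft_l1').x;return c
for n in ['scene','wrist']:
    f=imaging.grab_frame(n);W=world(f);np.savez(n+'3.npz',**f)
    for lo,hi in [(205,240),(240,280)]:
        m=max(blobs(f,W,lo,hi,(475,545,-240,-170),20),key=lambda b:b[1][4])[0];print(n,'held',fit(W[m],24),m.sum())
    # loaded cap sides: fit cylinders r=14, z 122..152
    for m,S,C in blobs(f,W,122,152,(400,680,-370,-80),40):
        print(n,'cap',fit(W[m],14),m.sum())
E
python3 plan.py 511,-205,334
```

```text
clock: 14.5
tool_pos: [513.5, -200.6, 333.2]
tool_rot: [-0.717, -3.057, -0.002]
contact_force: [0.8, 0.2, -2.5]
grip_width: 0.302
finger_force: 40.8
scene held [ 511.9911025  -200.77722007] 189
scene held [ 512.12092386 -200.80232604] 237
scene cap [ 520.33353971 -122.65494915] 81
scene cap [ 603.74829539 -132.5757524 ] 78
scene cap [ 501.68166604 -291.13607189] 85
scene cap [ 592.59224978 -216.34387769] 85
scene cap [ 582.26392258 -299.68071074] 86
wrist held [ 510.28116199 -200.50234675] 469
wrist held [ 510.58451834 -200.38361637] 862
wrist cap [ 518.0002043  -121.98044384] 151
wrist cap [ 499.45584916 -291.08982685] 227
wrist cap [ 601.37294213 -132.480163  ] 261
wrist cap [ 580.42156937 -299.33946963] 123
t 14.6 pos [ 513.7341 -200.4365  333.7578] rot [-0.7163 -3.058  -0.0013] F [-0.0516  0.5128 -1.6756] w 25.91036750828588 g 40.75786828994751 j [-0.4895  0.1134 -0.0474  1.4111  0.0006 -0.0293]
-> [ 511. -205.  334.] slide [ 0.0021 -0.0265 -0.0012]
```

The scene and wrist cameras agree the held bottle must shift (-2.6,-5.1) mm to centre on pocket 1. That is tool y -0.0286 with tool x unchanged.

```bash
python3 -m jog '{"claw":[-1,-1,-1,-1,-1,-1,-1,-1,-1,-1,-1],"slide":[[0,-0.0286,0],[0,-0.0286,0.12],[0,-0.0286,0.26],[0,-0.0286,0.4],[0,-0.0286,0.5],[0,-0.0286,0.6],[0,-0.0286,0.68],[0,-0.0286,0.76],[0,-0.0286,0.84],[0,-0.0286,0.9],[0,-0.0286,0.9]],"spin":[0,0,0,0,0,0,0,0,0,0,0]}';  python3 plan.py 511,-205,144
```

```text
clock: 15.7
tool_pos: [509.8, -206.0, 152.3]
tool_rot: [-0.717, -3.055, -0.002]
contact_force: [-0.9, 0.7, -2.3]
grip_width: 0.308
finger_force: 40.8
t 15.7 pos [ 509.8135 -206.021   152.3067] rot [-0.7174 -3.0547 -0.0016] F [-0.9474  0.6928 -2.2876] w 26.152613254499954 g 40.775901675224304 j [-0.5016  0.2168 -0.3156  1.0422 -0.     -0.0402]
-> [ 511. -205.  144.] slide [-0.0032  0.0072  0.0415]
```

```bash
python3 -m jog '{"claw":[-1,-1,-1,-1,-1],"slide":[[0,0,0.015],[0,0,0.03],[0,0,0.04],[0,0,0.044],[0,0,0.044]],"spin":[0,0,0,0,0]}';  python3 plan.py; python3 -m jog '{"claw":[-1,-1,-1],"slide":[[0,0,0.004],[0,0,0.008],[0,0,0.008]],"spin":[0,0,0]}';  python3 plan.py
```

```text
clock: 16.2
tool_pos: [511.3, -207.1, 145.5]
tool_rot: [0.719, 3.058, -0.0]
contact_force: [-0.0, 0.5, -2.7]
grip_width: 0.305
finger_force: 40.8
t 16.2 pos [ 511.2719 -207.0845  145.4681] rot [ 0.719   3.058  -0.0001] F [-0.0109  0.4613 -2.6792] w 25.95622599808895 g 40.77582657337189 j [-0.502   0.2235 -0.323   1.024  -0.     -0.0402]
clock: 16.5
tool_pos: [511.4, -207.2, 144.1]
tool_rot: [0.719, 3.058, -0.0]
contact_force: [-0.5, -0.3, -0.8]
grip_width: 0.308
finger_force: 41.1
t 16.5 pos [ 511.4491 -207.1773  144.0669] rot [ 0.7189  3.0576 -0.0003] F [-0.4688 -0.3216 -0.8435] w 26.17948677491703 g 41.09621822834015 j [-0.502   0.225  -0.3245  1.0207 -0.     -0.0402]
```

```bash
python3 -m jog '{"claw":[-1,-1,-1],"slide":[[0,0,0.005],[0,0,0.008],[0,0,0.008]],"spin":[0,0,0]}';  python3 plan.py
```

```text
clock: 16.8
tool_pos: [511.9, -207.5, 144.0]
tool_rot: [0.718, 3.056, -0.001]
contact_force: [-1.3, 1.9, 7.3]
grip_width: 0.301
finger_force: 41.8
t 16.8 pos [ 511.9361 -207.4725  144.0164] rot [ 0.7185  3.0563 -0.0011] F [-1.3397  1.9465  7.2662] w 25.57091849927079 g 41.83593571186066 j [-0.502   0.2251 -0.3245  1.0192 -0.0001 -0.0402]
```

Fz went from -2.7 N to +7.3 N, so the bottle is on the floor. Release and rise.

```bash
python3 -m jog '{"claw":[-0.1,0.2,0.2,0.2,0.2,0.2,0.2,0.2,0.2,0.2,0.2,0.2],"slide":[[0,0,0],[0,0,0],[0,0,0],[0,0,0],[0,0,0],[0,0,0],[0,0,-0.1],[0,0,-0.25],[0,0,-0.4],[0,0,-0.55],[0,0,-0.55],[0,0,-0.55]],"spin":[0,0,0,0,0,0,0,0,0,0,0,0]}'; python3 - <<'E'
from h import *
from bench import imaging
from scipy.optimize import least_squares
def fit(P,r):
    return least_squares(lambda c:np.hypot(*(P[:,:2]-c).T)-r,P[:,:2].mean(0),loss='soft_l1').x
for n in ['scene','wrist']:
    f=imaging.grab_frame(n);W=world(f);cv2.imwrite(f'pics/{n}5.png',f['pixels'][:,:,::-1])
    for m,S,C in blobs(f,W,122,152,(400,680,-370,-80),40):
        print(n,'cap',fit(W[m],14),m.sum(), C)
    for m,S,C in blobs(f,W,152,175,(400,680,-370,-80),20):
        print(n,'top',W[m].mean(0),C)
    for m,S,C in blobs(f,W,100,125,(395,465,-250,-150),40):
        P=W[m];print(n,'knob side fit',fit(P[P[:,2]<114],18.5),'top',P[P[:,2]>115].mean(0))
E
python3 plan.py 428.5,-195.5,255
python3 -c "
import cv2,numpy as np
cv2.imwrite('pics/c5.png',np.hstack([cv2.imread('pics/scene5.png')[80:380,80:400],cv2.imread('pics/wrist5.png')[:300,100:560]]))"
```

```text
clock: 18.0
tool_pos: [511.7, -207.3, 252.9]
tool_rot: [0.719, 3.056, -0.001]
contact_force: [0.6, 0.2, -0.3]
grip_width: 0.599
finger_force: 0.0
scene cap [ 520.08765643 -123.01272644] 80 [236.975  212.4875]
scene cap [ 510.74642332 -208.35966471] 84 [209.35714286 229.57142857]
scene cap [ 603.17136486 -132.5341142 ] 83 [256.28915663 232.21686747]
scene cap [ 501.418459   -291.37484662] 87 [181.54022989 247.3908046 ]
scene cap [ 593.15746948 -216.46817748] 87 [228.94252874 249.71264368]
scene cap [ 582.61512198 -299.51017754] 90 [200.45555556 268.34444444]
scene top [ 522.62916181 -124.45599879  157.4841618 ] [235.74390244 204.90243902]
scene top [ 512.90099798 -209.39024886  157.03336944] [208.         222.05617978]
scene top [ 605.38875399 -134.51505832  157.27554966] [255.6741573  224.42696629]
scene top [ 503.69085154 -292.61701357  157.17068479] [179.37113402 239.71134021]
scene top [ 594.96395013 -217.62527403  157.59013356] [227.86956522 241.91304348]
scene top [ 584.60319774 -300.98901508  157.17884312] [198.48039216 260.6372549 ]
scene knob side fit [ 426.62256649 -194.7206
[... 667 characters left out ...]
89.0936394   158.85513885] [177.4397463  252.66596195]
wrist top [ 598.8958993  -132.99356662  158.59701673] [402.6782988  275.14067612]
wrist top [ 588.64064952 -215.1443814   158.65745561] [307.24567901 303.41481481]
wrist top [ 582.07815402 -293.51748906  158.52104999] [223.74047619 331.25238095]
t 18.1 pos [ 510.4569 -206.6245  250.8234] rot [-0.7185 -3.0561 -0.0009] F [-0.2199 -0.9172  0.4452] w 50.858681217175935 g 0.0 j [-0.502   0.1453 -0.1842  1.2436 -0.     -0.0402]
-> [ 428.5 -195.5  255. ] slide [ 0.3917 -0.1328 -0.02  ]<stdin>:5: RuntimeWarning: Mean of empty slice.
  ret = um.true_divide(
Traceback (most recent call last):
ValueError: Initial guess is outside of provided bounds
```

View pics/c5.png

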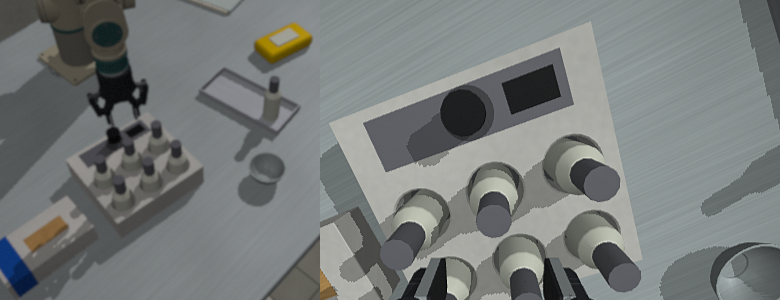

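All six pockets hold upright bottles with cap tops level. The left-over spare stands in the tray. Next, move above the knob and descend.

```bash
python3 -m jog '{"claw":[0.4,0.7,0.7,0.7,0.7,0.7,0.7],"slide":[[0.1,-0.03,0],[0.2,-0.07,0],[0.3,-0.1,0],[0.396,-0.135,0],[0.396,-0.135,0],[0.396,-0.135,0],[0.396,-0.135,0]],"spin":[0,0,0,0,0,0,0]}'; python3 plan.py 427.5,-195.6,102
```

```text
clock: 18.8
tool_pos: [428.8, -196.0, 251.6]
tool_rot: [-0.719, -3.058, -0.0]
contact_force: [0.5, 0.0, 1.0]
grip_width: 0.846
finger_force: 0.0
t 18.8 pos [ 428.7856 -196.0052  251.5735] rot [-0.7187 -3.058  -0.0004] F [0.4723 0.0351 1.0068] w 71.89718524578704 g 0.0 j [-0.5661  0.0006 -0.3395  1.2309  0.0002 -0.1045]
-> [ 427.5 -195.6  102. ] slide [ 0.0064 -0.0012  0.7479]
```

```bash
python3 -m jog '{"claw":[0.7,0.7,0.7,0.7,0.7,0.7,0.7,0.7],"slide":[[0.003,0,0.15],[0.003,0,0.3],[0.003,0,0.42],[0.003,0,0.54],[0.003,0,0.64],[0.003,0,0.7],[0.003,0,0.745],[0.003,0,0.745]],"spin":[0,0,0,0,0,0,0,0]}'; python3 -m jog '{"claw":[-1,-1,-1,-1,-1,-1,-1,-1],"slide":[[0,0,0],[0,0,0],[0,0,0],[0,0,0],[0,0,0],[0,0,0],[0,0,0],[0,0,0]],"spin":[0,0,0,0,0,0,0,0]}' 60; python3 plan.py
```

```text
clock: 19.6
tool_pos: [427.5, -195.3, 102.2]
tool_rot: [-0.718, -3.057, -0.001]
contact_force: [-0.6, -0.5, 0.3]
grip_width: 0.851
finger_force: 0.0
clock: 20.4
tool_pos: [428.8, -195.9, 104.6]
tool_rot: [0.718, 3.056, 0.0]
contact_force: [0.1, 2.3, 5.9]
grip_width: 0.41
finger_force: 59.6
t 20.4 pos [ 428.7589 -195.8956  104.5674] rot [0.7181 3.0558 0.0001] F [0.1051 2.3021 5.9248] w 34.88869646408428 g 59.584168915171176 j [-0.5664  0.1321 -0.5356  0.9006  0.0009 -0.1047]
```

```bash
python3 -m jog '{"claw":[-1,-1,-1,-1,-1,-1,-1,-1,-1,-1,-1,-1],"slide":[[0,0,-0.02],[0,0,-0.04],[0,0,-0.06],[0,0,-0.075],[0,0,-0.085],[0,0,-0.095],[0,0,-0.095],[0,0,-0.095],[0,0,-0.095],[0,0,-0.095],[0,0,-0.095],[0,0,-0.095]],"spin":[0,0,0,0,0,0,0,0,0,0,0,0]}'; python3 plan.py;python3 - <<'E'
from h import *
from bench import imaging
f=imaging.grab_frame('scene');W=world(f);cv2.imwrite('pics/s6.png',f['pixels'][60:360,60:400,::-1])
f=imaging.grab_frame('wrist');cv2.imwrite('pics/w6.png',f['pixels'][...,::-1])
E
```

```text
clock: 21.6
tool_pos: [428.6, -195.8, 120.8]
tool_rot: [0.718, 3.056, 0.001]
contact_force: [7.9, -2.2, -15.5]
grip_width: 0.409
finger_force: 63.4
t 21.6 pos [ 428.5749 -195.8074  120.8331] rot [0.7185 3.0565 0.0007] F [  7.9133  -2.2326 -15.5327] w 34.77501614191322 g 63.36273907349096 j [-0.5665  0.1127 -0.5175  0.939   0.001  -0.1047]
```

View pics/w6.png

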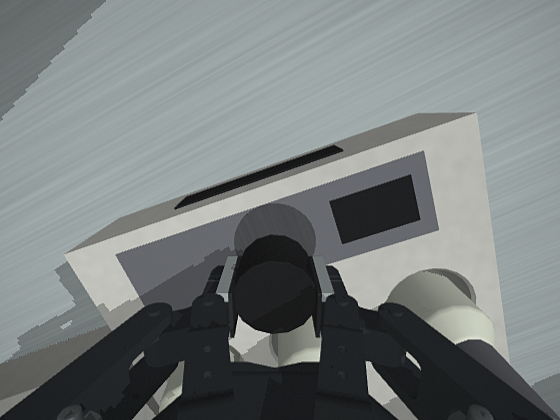

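The knob is in the fingers at (275,285) and raised 16 mm against its stop (Fz -15.5 N), held about 0.7 s. Lower it back and release.

```bash
python3 -m jog '{"claw":[-1,-1,-1,-1,-1,-1,0.2,0.7,0.7,0.7,0.7,0.7],"slide":[[0,0,0.02],[0,0,0.045],[0,0,0.07],[0,0,0.09],[0,0,0.095],[0,0,0.095],[0,0,0.095],[0,0,0.095],[0,0,0.095],[0,0,0.095],[0,0,0.095],[0,0,0.095]],"spin":[0,0,0,0,0,0,0,0,0,0,0,0]}'; python3 plan.py
```

```text
clock: 22.9
tool_pos: [427.5, -195.6, 103.0]
tool_rot: [-0.719, -3.058, 0.0]
contact_force: [-0.8, -0.2, -0.3]
grip_width: 0.851
finger_force: 0.0
t 22.9 pos [ 427.5078 -195.5794  102.9735] rot [-0.7189 -3.0577  0.    ] F [-0.7758 -0.2084 -0.2767] w 72.31937253128264 g 0.0 j [-0.5666  0.1339 -0.5376  0.8998 -0.0002 -0.1047]
```

```bash
python3 -m jog '{"claw":[0.7,0.7,0.7,0.7,0.7,0.7,0.7,0.7],"slide":[[0,0,-0.1],[0,0,-0.25],[0,0,-0.45],[0,0,-0.65],[0,0,-0.8],[0,0,-0.9],[0,0,-0.9],[0,0,-0.9]],"spin":[0,0,0,0,0,0,0,0]}'; python3 plan.py; python3 - <<'E'
from h import *
from bench import imaging
f=imaging.grab_frame('scene');W=world(f);cv2.imwrite('pics/s7.png',f['pixels'][...,::-1])
for m,S,C in blobs(f,W,100,140,(395,465,-250,-150),40):
    P=W[m];print('knob zmax',np.percentile(P[:,2],[50,90,99]))
for m,S,C in blobs(f,W,152,175,(400,720,-370,300),20): print('top',W[m].mean(0),S[4])
for m,S,C in blobs(f,W,138,160,(400,720,100,300),20): print('tray',W[m].mean(0),S[4])
E
```

```text
clock: 23.7
tool_pos: [427.7, -195.6, 283.0]
tool_rot: [0.719, 3.058, -0.0]
contact_force: [-0.4, 0.5, -1.4]
grip_width: 0.85
finger_force: 0.0
t 23.7 pos [ 427.7095 -195.6462  282.9519] rot [ 0.7189  3.0579 -0.0003] F [-0.4082  0.4819 -1.3562] w 72.22224380540732 g 0.0 j [-0.5665 -0.0182 -0.2916  1.2971 -0.0001 -0.1047]
knob zmax [114.65261577 117.83915759 119.35064473]
top [638.60800049 212.34553016 153.68184149] 28
top [ 522.94795394 -124.5024758   157.02607173] 84
top [ 512.80075439 -209.59065394  157.53075625] 88
top [ 605.63494428 -134.9318259   157.83912994] 90
top [ 503.76621767 -292.34906878  157.60555121] 92
top [ 595.10427936 -217.80655907  157.29381992] 96
top [ 584.8203353  -301.25442788  157.28657538] 105
tray [640.06204058 211.81314368 149.10776601] 91
```

View pics/s7.png

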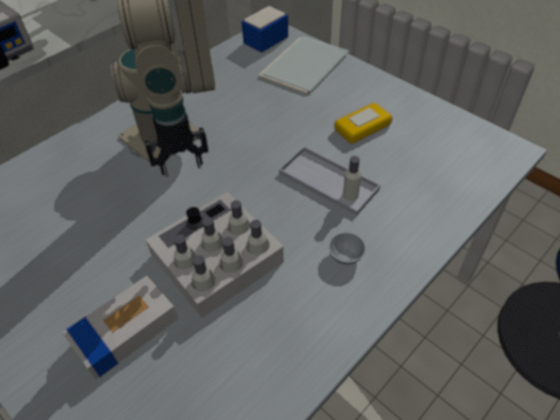

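The picture shows six upright bottles in the warmer around (215,245) and the knob back down at (193,213), its top at about 118 mm. The spare stands in the tray at (352,180), and the bystanders have not moved.

```bash
python3 -c "
from bench import order
print(order.finish_job())"
```

```text
the job is handed in; nothing more can be done
None
```

The job is handed in, with no verdict returned: both empty pockets filled, the knob pulled fully up, held about 0.7 s and back at rest, the left-over spare standing in the tray, and the gripper clear of everything.

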